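# Set a trial coupon in the spring-arm tester

### The job

Swing the tester's red spring arm back by its black handle until its sear catches and it stays back by itself, without forcing it hard into the rubber buffer behind the catch. Then stand the dark wood coupon upright in the empty nest in front of the steel anvil, let go of it, and press the green trigger so that the arm snaps over onto the coupon. Leave the pale coupon, the dispenser and the jar where they stand.

Things in the scene. Friction and masses are not known exactly. Their poses are not given: they have to be found in the camera images.
- tester: Bench tester, bolted down: grey base plate 185 (x) x 290 (y) x 30 mm high. Origin: on the arm's upright pivot axis, at bench level; the plate spans x -110 to +75 and y -125 to +165 mm about it. z is up; the arm at rest points along +y. Only the anvil, the arm and its handle stand higher than 74 mm above the bench
- anvil (a point): Middle of the top edge of the steel anvil's face, which looks to the tester's -x; axes as the tester's. The anvil is 25 mm deep (to +x), 40 mm wide in y, its top 85 mm above the bench
- nest (a point): Centre of where the coupon's underside belongs: nest floor (top of the base plate, 30 mm above the bench) just in front of the anvil; axes as the tester's. Pocket 30 mm in x (anvil face at +12, lip at -18 mm) by 58 mm in y, lips 6 mm high, 4 mm thick. A coupon centred here, its 50 mm width along y, has its back on the anvil. The uncocked arm's nose blocks the nest
- swing_arm (a joint): Red spring arm, level, on the upright pivot, a bar 18 mm wide, top 70 mm above the bench, 163 mm long. 0 rad: at rest along the tester's +y. Grows anticlockwise seen from above (handle goes to the tester's -x, then -y). It catches somewhere from 0.63 to 1.48 rad: the catch is set differently each time, cannot be read off, only felt. With a coupon in the nest it ends near 0.18 rad
- pivot (a point): Top of the arm's hub, on the pivot axis, 73 mm above the bench. The spring always drives the arm to 0: about 3.5 N at the handle at 0 rad, rising evenly to about 8 N at 1.1 rad. The arm is damped: let go uncaught, it swings over in about half a second
- sear (a point): Top of the sear tooth (steel, on the base plate under the arm), at the edge that holds the arm. Over the last 0.3 rad or less before the catch a pin under the arm rides up its ramp: some 2 to 3 N more at the handle while the trigger sinks 12 mm or more; then it drops in with a click (the pull at the handle slackens for a moment) and the trigger springs up. Let go, the arm settles back a little and stays
- nose (a point): Tip of the round steel nose (16 mm in diameter) on the arm's anvil side, 63 mm above the bench, 115 mm from the pivot; at rest 3 mm short of the anvil face. It presses the coupon on the anvil after the trigger is tripped
- buffer: Black rubber buffer (10 x 18 x 18 mm) on a stiff spring, low under the arm behind the sear; the arm's pin meets it about 0.03 rad past the catch. Felt at the handle it adds roughly 2 N per mm of handle travel. It is overloaded when pressed with more than 30 N at the pin: about 14 N at the handle on top of the arm's own spring
- trigger (a joint): Travel of the green trigger and of the sear that it carries, straight down, in m: 0 up, 0.016 fully down. Sunk by the arm's pin as it rides over the sear, else sprung up: 3 N at the top, 7 N fully down, and about 3 N more while the sear holds the arm. The cocked arm is let go when it is about 0.010 to 0.014 m down
- handle (a point): Middle of the grip of the arm's handle, a black round upright post 18 mm in diameter, from 70 to 125 mm above the bench, 150 mm from the pivot; this point is on its axis, 105 mm above the bench. Moves and turns with the arm
- trigger_top (a point): Centre of the top of the green round trigger button, 34 mm in diameter, 62 mm above the bench when up, 50 mm to the -x and 88 mm to the -y side of the pivot
- coupon_dark: Dark brown wood coupon, the one to be tested: a block 24 (x) x 50 (y) x 60 mm high, about 40 to 85 g, standing upright loose on the bench. Origin: centre of its underside. Either broad face may face the anvil
- coupon_pale: Pale wood coupon of the same size, loose on the bench; to be left alone. Origin: centre of its underside
- dispenser: White round dispenser bottle with steel cap, 64 mm in diameter, 124 mm high, loose; to be left alone. Origin: centre of its underside
- amber_jar: Amber jar with black cap, 60 mm in diameter, 85 mm high, loose; to be left alone. Origin: centre of its underside
There are look-alikes about, which are no part of the job. What is shaped like the coupon_dark but blue, orange or purple is not meant.

How it is judged:
On the way, in this order (a step that is already met when the one before it is completed fails the run):
1. the arm is caught on its sear: it stays back, still, with the hand at least 50 mm away from its handle (value of joint swing_arm above 0.6 rad and velocity of joint swing_arm between -0.1 and 0.1 rad/s and distance between the grasp point and handle above 0.05 m), for 0.3 s.
2. with the arm still cocked, the dark coupon stands in the nest, let go (value of joint swing_arm above 0.6 rad and horizontal distance between coupon_dark and nest below 0.01 m and z of coupon_dark in the frame of nest below 0.003 m and angle between coupon_dark's own z axis and vertical below 0.1 rad and contact force between the fingers and coupon_dark below 0.05 N), for 0.2 s.
At the end, for the whole second after the job is handed in: The arm lies still against the dark coupon (joint 0.12 to 0.26 rad); the coupon stands upright (within 0.08 rad) on the nest floor (within 3 mm), within 8 mm of the nest's centre, and at rest; the trigger is up again; the pale coupon still stands (value of joint swing_arm between 0.12 and 0.26 rad and velocity of joint swing_arm between -0.1 and 0.1 rad/s and horizontal distance between coupon_dark and nest below 0.008 m and z of coupon_dark in the frame of nest between -0.003 and 0.003 m and angle between coupon_dark's own z axis and vertical below 0.08 rad and linear speed of coupon_dark below 0.02 m/s and value of joint trigger below 0.003 m and angle between coupon_pale's own z axis and vertical below 0.1 rad); the robot touches nothing.
It fails at once if the arm is forced into the rubber buffer with more than 30 N at the pin (about 14 N at the handle beyond the arm's own spring) (contact force between buffer and anything else above 30 N).
It fails at once if the pale coupon is moved by more than 15 mm (distance of coupon_pale from where it was at the start of the episode above 0.015 m).
It fails at once if the dispenser is moved by more than 15 mm (distance of dispenser from where it was at the start of the episode above 0.015 m).
It fails at once if the jar is moved by more than 15 mm (distance of amber_jar from where it was at the start of the episode above 0.015 m).
It also fails if it takes over 72 s, if anything falls off the work surface, if the arm or the gripper's body presses on something with over 40 N, if the wrist force passes 120 N, or if a joint passes its speed limit or range.

### The arm

A 7-joint arm with a two-finger parallel gripper is mounted at the origin on the work surface. World frame = base frame: x ahead of the robot, y to its left, z up, the work surface at z = 0. Lengths are in m, angles in rad, forces in N, time in s.
With the tool pointing down it reaches from about 0.425 to 1.025 m from the base axis. Payload 9.4 kg.
Tool frame: the origin (TCP) lies on the mounting face of the last link; the fingertips stand 173 mm ahead of it and the grasp point (between the pads) lies 155 mm ahead of it; y points along the fingers, x is the direction in which the jaws open and shut, and the axes are right-handed (so a half turn about y gives the same grasp; the last joint's range is limited). The gripper opens to 85 mm and grips with 20 to 120 N. Pads are 22 mm wide; open, the fingers measure 114 mm over their backs; the gripper's body (76 mm by 85 mm) begins 54 mm behind the grasp point. The pads swing forward as they close: fully open they stand 13 mm farther back than shut.
Start: joints at [-0.077, 0.599, -0.003, 1.599, 0.002, 0.943, -0.08], TCP at [0.725, 0, 0.405] pointing down, gripper open.
Joint ranges: [-2.57, 2.57], [-0.35, 1.97], [-1.29, 1.29], [0.11, 2.56], [-1.05, 4.19], [0.11, 1.86], [-2.63, 2.63]. Speed limits (rad/s): [2.22, 2.22, 3.01, 3.01, 3.14, 3.14, 3.14].

### API

Orientations are given as a 3x3 rotation matrix whose columns are the frame's x, y, z axes.
In Python, from workcell import ctrl, imaging gives the robot as it stands.
- The arm moves only by the tool servo_tool, never from a script. Its argument "rows" is a list of rows, each an object with "turn": the turn, a rotation vector about the world's x, y, z in rad, a list of three; "slide": the shift along the world's x, y, z in mm, a list of three; "claw": the gripper command: -1 is fully open, 1 is shut, values between are in proportion. In form: [{"turn": [rx, ry, rz], "slide": [tx, ty, tz], "claw": claw}, ...]. A call has 1 to 10 rows; each row is the pose to reach, as a shift and turn from the pose commanded when the call began; what a row does not reach only later rows make up. A row lasts 1/10 s, in which the tool goes at most 50 mm and 8.59 degrees, less where a joint would pass 70% of its speed; a pose out of reach is approached as far as the arm can. A call with a gripper value outside its range is refused whole. The fingers move at their own pace and stop on an object; "force" is the grip in N (left out, the last holds). Time passes only in rows, so rows that repeat a pose let the fingers close. It gives the time, the measured TCP pose, the force and the opening at its end, in the units of the state.
- ctrl.get_state(): the state, without advancing time (a new reading comes with each control period).
- imaging.grab_frame(name): name is "scene" or "side" or "wrist"; returns (picture, depth): 400x640x3 uint8, red, green, blue; 400x640 float32, m along the optical axis (not along the pixel's ray), 0 where there is no reading.
- imaging.camera_params(name): a dict with "mtx" (3x3 intrinsics, pixels), "R" (3x3) and "t" (3): a world point X has camera coordinates R X + t. Camera axes: x right, y down, z forward; pixel columns grow to the right and rows downward; lengths in m; the calibration is good to about 2 mm. A picture is of the moment at which its call begins: read the wrist's pose just before it. camera_params takes no time and is no camera call; for the wrist camera it gives the pose at the moment of the call.
- ctrl.sign_off(): hands the job in, once; it reports no verdict.
The state is a dict: "t": time; "joint_pos": joint angles; "joint_vel": joint speeds; "joint_efforts": joint torques, N m; "position": TCP position; "orientation": TCP orientation; "force": force on the tool from outside, world axes, zero at the start; "ft_torque": the same for the moment, N m; "opening": opening from 0.0 (shut) to 1.0 (fully open).
Only numpy, scipy, OpenCV 4.12 (cv2) and the standard library are available. Lean on these libraries where they do the work, as an engineer would, in place of code of your own. Each camera call takes 0.05 s, during which the arm holds its last target. There are 200 camera calls.

## Working session

There is one attempt and no reset: what is moved stays moved. The work goes in short steps, Python scripts to look and compute and a tool call to move; the robot and the scene stay as the last step left them, time stands still between calls to the robot, and variables do not carry over. Pictures are saved under pics/ and viewed, about 8 in all and at most 12, crops included, and the job is handed in when it is done.

Besides the shell and the picture viewer there is one more tool, called after ">>>" as name([rows], argument=value, ...), one row to a line, values as JSON. servo_tool: Moves the arm, as the interface text tells. Its arguments: {"type":"object","properties":{"rows":{"type":"array"},"force":{"type":"number"}},"required":["rows"]}

```bash
mkdir -p pics
cat > h.py <<'E'
import numpy as np, cv2
from workcell import ctrl, imaging
def grab(n):
    p=imaging.camera_params(n); rgb,d=imaging.grab_frame(n)
    return rgb.copy(),d,p
def world(p,d,u,v):
    z=d[v,u]; c=np.linalg.inv(p['mtx'])@np.stack([u*z,v*z,z]).astype(float)
    return (p['R'].T@(c-np.array(p['t']).reshape(3,1))).T
def cloud(d,p):
    v,u=np.mgrid[0:d.shape[0],0:d.shape[1]]
    return world(p,d,u.ravel(),v.ravel()).reshape(*d.shape,3)
def ray(p,u,v,h):
    c=np.array(p['R']).T; o=-c@np.array(p['t']).ravel(); r=c@np.linalg.inv(p['mtx'])@np.array([u,v,1.])
    return o+r*(h-o[2])/r[2]
def proj(p,X):
    c=p['mtx']@(p['R']@np.array(X)+np.array(p['t']).ravel()); return c[:2]/c[2]
def save(n,rgb): cv2.imwrite('pics/'+n+'.png',cv2.cvtColor(rgb,cv2.COLOR_RGB2BGR))
E
python3 - <<'E'
from h import *
s=ctrl.get_state();print(s['t'],s['position'],s['force'])
a,d,p=grab('scene');b,e,q=grab('side')
np.savez('f0.npz',a=a,d=d,b=b,e=e)
save('s0',a);save('d0',b)
for x in(p,q):print(x['mtx'][0,0],-x['R'].T@np.array(x['t']).ravel())
E
```

```text
0.0 [7.24799366e-01 1.82538676e-05 4.03793709e-01] [ 0.2389286  -0.69834457 -0.11695016]
381.3869541826384 [ 0.94733169 -0.68969407  0.66140341]
445.92688984310075 [ 0.15357998 -0.6503034   0.84593506]
```

View pics/s0.png

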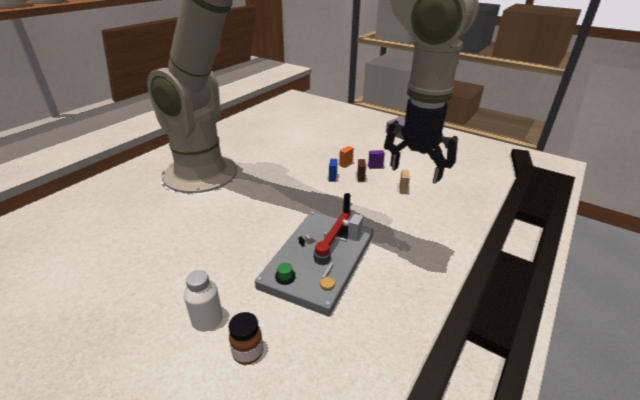

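View pics/d0.png

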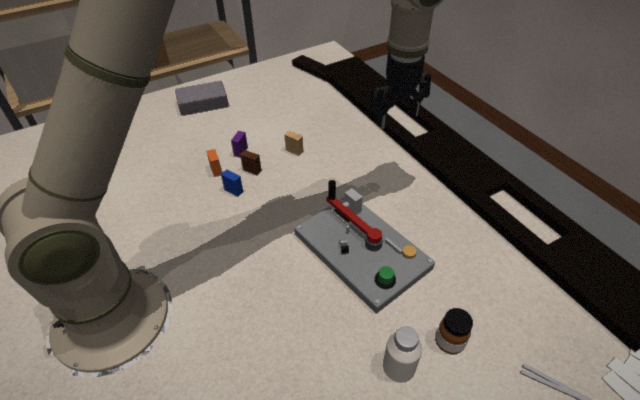

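The scene view shows the tester, with the hub at (322,250), the black handle at (347,203) and the green trigger at (285,272). What could be taken for the target: blue (333,170), orange (346,156), purple (376,159), pale (405,181) and dark brown (361,169). In the side view the brown one is at (250,161). I choose the dark brown one, then measure it and check it in a crop.

```bash
cat > m.py <<'E'
from h import *
f=np.load('f0.npz')
for n,rgb,d in(('scene',f['a'],f['d']),('side',f['b'],f['e'])):
    p=imaging.camera_params(n);W=cloud(d,p);hsv=cv2.cvtColor(rgb,cv2.COLOR_RGB2HSV)
    Z=W[...,2];H,S,V=[hsv[...,i].astype(int) for i in range(3)]
    inb=(W[...,0]>.35)&(W[...,0]<1.1)&(abs(W[...,1])<.6)&(d>0)
    m=inb&(abs(Z-.03)<.006)&(S<60)
    k,l,st,_=cv2.connectedComponentsWithStats(m.astype(np.uint8));i=1+st[1:,4].argmax()
    P=W[l==i][:,:2];print(n,'plate',cv2.minAreaRect((P*1000).astype(np.float32)),len(P))
    for nm,mm in(('green',inb&(H>50)&(H<80)&(S>120)&(Z>.03)),('red',inb&((H<5)|(H>174))&(S>150)&(Z>.05)&(Z<.09))):
        P=W[mm];
        if len(P):
            t=np.percentile(P[:,2],80);T=P[P[:,2]>t-.006];r=cv2.minAreaRect((T[:,:2]*1000).astype(np.float32));print(nm,len(P),t,T.mean(0),r)
    m=(inb&(Z>.012)&(Z<.2)).astype(np.uint8)
    k,l,st,c=cv2.connectedComponentsWithStats(m)
    for i in range(1,k):
        if st[i,4]>60:
            P=W[l==i];t=np.percentile(P[:,2],97);T=P[P[:,2]>t-.006]
            print('obj',c[i].round(),st[i,4],'top',t.round(3),np.round(T.mean(0),3),'rect',cv2.minAreaRect((T[:,:2]*1000).astype(np.float32)),'rgb',rgb[l==i].mean(0).round())
E
python3 m.py
python3 - <<'E'
from h import *
f=np.load('f0.npz')
A=cv2.resize(f['a'][130:310,240:430],None,fx=3,fy=3,interpolation=2);B=cv2.resize(f['b'][120:310,200:440],None,fx=2.,fy=2.,interpolation=2)
save('c1',A)
E
```

```text
scene plate ((563.6238403320312, -120.70578002929688), (185.4980010986328, 293.1383056640625), 9.141672134399414) 5037
green 207 0.06235543277453389 [ 0.55053881 -0.23575028  0.06141973] ((550.463134765625, -234.43954467773438), (31.500225067138672, 28.88450050354004), 85.8435287475586)
red 416 0.07284842617273285 [ 0.57664748 -0.08686923  0.07115269] ((575.4437255859375, -70.5619888305664), (28.879472732543945, 167.97132873535156), 7.936426162719727)
obj [346. 155.] 218 top 0.062 [0.369 0.331 0.06 ] rect ((368.1117248535156, 332.0283203125), (54.789405822753906, 26.1234188079834), 83.26025390625) rgb [136.  76.  45.]
obj [376. 158.] 244 top 0.062 [0.464 0.374 0.06 ] rect ((460.7467041015625, 377.1006774902344), (48.524986267089844, 30.244104385375977), 35.293434143066406) rgb [75. 44. 86.]
obj [333. 168.] 165 top 0.063 [0.381 0.226 0.06 ] rect ((379.68121337890625, 228.82395935058594), (23.97588539123535, 54.95173645019531), 26.285900115966797) rgb [ 49.  66. 115.]
obj [362. 169.] 169 top 0.063 [0.458 0.279 0.06 ] rect ((457.329345703125, 280.39093017578125), (23.681968688964844, 56
[... 2288 characters left out ...]
] 586 top 0.061 [0.372 0.273 0.058] rect ((370.7362976074219, 279.81365966796875), (37.14517593383789, 159.64801025390625), 7.9166975021362305) rgb [69. 57. 71.]
obj [363. 248.] 8439 top 0.081 [ 0.579 -0.011  0.092] rect ((591.3330078125, -62.558677673339844), (63.68345642089844, 166.55528259277344), 8.93746280670166) rgb [104.  98.  95.]
obj [454. 330.] 1230 top 0.086 [ 0.588 -0.404  0.084] rect ((589.0008544921875, -404.0226135253906), (52.3682746887207, 52.562381744384766), 63.51825714111328) rgb [50. 41. 35.]
obj [402. 354.] 1589 top 0.124 [ 0.467 -0.396  0.123] rect ((467.9217224121094, -395.31549072265625), (40.37044906616211, 41.18305587768555), 6.423564434051514) rgb [127. 121. 117.]
```

View pics/c1.png

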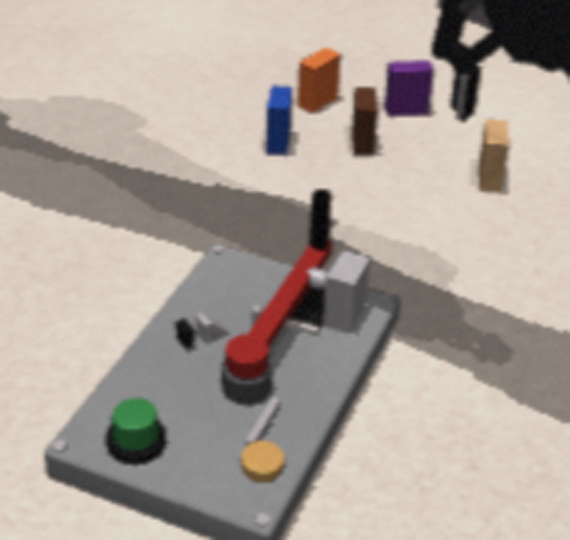

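The close crop confirms the choice: the dark brown coupon is at crop (365,120), which is scene (361,170). The tester's yaw is about 9.2°, and the trigger predicted from the plate lies within 3 mm of the measured green button. Next I refine the handle, hub and anvil.

```bash
cat > m2.py <<'E'
from h import *
print(ctrl.get_state()['orientation'])
f=np.load('f0.npz');w,dw,pw=grab('wrist');save('w0',w)
yaw=np.deg2rad(9.25);R=np.array([[np.cos(yaw),-np.sin(yaw)],[np.sin(yaw),np.cos(yaw)]])
piv=np.array([.5627,-.1212])-R@[-.0175,.020];print('piv',piv)
for n,rgb,d,p in(('scene',f['a'],f['d'],None),('side',f['b'],f['e'],None),('wrist',w,dw,pw)):
    p=p or imaging.camera_params(n);W=cloud(d,p);hsv=cv2.cvtColor(rgb,cv2.COLOR_RGB2HSV).astype(int);H,S,V=[hsv[...,i] for i in range(3)]
    L=W.copy();L[...,:2]=(W[...,:2]-piv)@R
    Z=L[...,2];near=(d>0)&(L[...,0]>-.115)&(L[...,0]<.08)&(L[...,1]>-.13)&(L[...,1]<.17)
    def rep(nm,m):
        if m.sum()>5:
            P=L[m]*1000;print(n,nm,m.sum(),'mean',P.mean(0).round(1),'lo',np.percentile(P,3,0).round(),'hi',np.percentile(P,97,0).round())
    red=((H<6)|(H>174))&(S>140)
    rep('hub',near&red&(abs(Z-.073)<.003)&(np.hypot(L[...,0],L[...,1])<.02))
    rep('handle',near&(Z>.1)&(Z<.135)&(V<70))
    rep('handletop',near&(Z>.12)&(Z<.13)&(V<70))
    rep('anvil',near&(abs(Z-.085)<.004)&(S<60)&(V>70))
    rep('green',near&(H>50)&(H<80)&(S>120)&(abs(Z-.062)<.004))
    rep('plate',near&(abs(Z-.03)<.003))
    dk=(d>0)&(W[...,0]>.41)&(W[...,0]<.5)&(W[...,1]>.23)&(W[...,1]<.33)
    m=dk&(abs(W[...,2]-.06)<.004)
    if m.sum()>20: print('dark',W[m].mean(0),cv2.minAreaRect((W[m][:,:2]*1000).astype(np.float32)))
E
python3 m2.py
```

```text
[[ 9.99998985e-01 -1.42441123e-03 -2.83585950e-05]
 [ 2.81523961e-05 -1.44780678e-04  9.99999989e-01]
 [-1.42441532e-03 -9.99998975e-01 -1.44740431e-04]]
piv [ 0.58318729 -0.13812693]
scene hub 111 mean [ 1.3 -0.9 73.2] lo [-12. -14.  71.] hi [15. 15. 75.]
scene handle 60 mean [  1.5 144.7 114.8] lo [ -6. 141. 101.] hi [  8. 150. 126.]
scene handletop 20 mean [  0.8 146.4 123.9] lo [ -5. 143. 121.] hi [  7. 151. 127.]
scene anvil 112 mean [ 40.5 113.2  84.9] lo [28. 95. 82.] hi [ 52. 134.  87.]
scene green 128 mean [-48.  -90.5  61.7] lo [ -61. -103.   58.] hi [-34. -76.  64.]
scene plate 4811 mean [-13.3  -4.   30.3] lo [-103. -120.   28.] hi [ 72. 148.  32.]
dark [0.45830713 0.27856995 0.06018595] ((457.329345703125, 280.39093017578125), (23.681968688964844, 56.131778717041016), 33.016841888427734)
side hub 123 mean [-1.9 -0.3 72.2] lo [-15. -15.  70.] hi [12. 16. 75.]
side handle 75 mean [ -3.6 145.9 115.5] lo [-11. 141. 101.] hi [  4. 154. 125.]
side handletop 32 mean [ -2.  147.8 123.2] lo [ -9. 141. 121.] hi [  4. 156. 125.]
side anvil 122 mean [ 37.4 113.6  83.6] lo [26. 95. 81.] hi [ 50. 133.  86.]
side green 143 mean [-51.7 -89.3  61. ] lo [ -65. -103.   58.] hi [-38. -76.  64.]
side plate 5318 mean [-31.4   2.6  29.3] lo [-107. -120.   27.] hi [ 66. 151.  32.]
dark [0.45432144 0.27868568 0.05894712] ((453.9962463378906, 279.571533203125), (25.61014747619629, 51.19490432739258), 32.9039306640625)
wrist handle 721 mean [  2.6 150.7 118.6] lo [ -7. 143. 102.] hi [  7. 158. 126.]
wrist handletop 419 mean [  0.6 150.4 124.6] lo [ -7. 143. 121.] hi [  7. 158. 126.]
wrist anvil 1198 mean [ 38.9 116.   85.1] lo [27. 97. 83.] hi [ 50. 134.  87.]
wrist plate 17521 mean [-9.9 68.5 30.4] lo [-106.  -66.   29.] hi [ 71. 162.  32.]
```

View pics/w0.png

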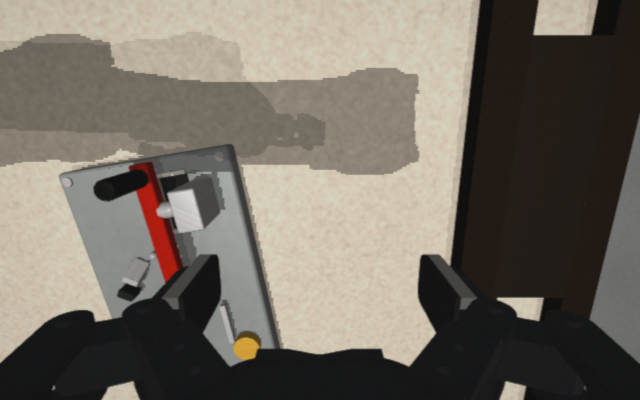

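The wrist view agrees: handle top at (120,185) and anvil at (190,205). In tester coordinates the handle is at (0.6,150) mm and the anvil face at x = 26, so the nest is at (14,115). I move over the handle with the jaws along the tester's x.

>>> servo_tool([
  {"turn": [0,0,0.08],"slide": [-50,3,0],"claw": -1},
  {"turn": [0,0,0.16],"slide": [-95,6,0],"claw": -1},
  {"turn": [0,0,0.16],"slide": [-140,10,0],"claw": -1},
  {"turn": [0,0,0.16],"slide": [-165,10,-20],"claw": -1},
  {"turn": [0,0,0.16],"slide": [-165,10,-60],"claw": -1},
  {"turn": [0,0,0.16],"slide": [-165,10,-100],"claw": -1},
  {"turn": [0,0,0.16],"slide": [-165,10,-139],"claw": -1},
  {"turn": [0,0,0.16],"slide": [-165,10,-139],"claw": -1},
  {"turn": [0,0,0.16],"slide": [-165,10,-139],"claw": -1},
], force=30)

```text
t: 1.05
position: [0.5601, 0.01, 0.2657]
orientation: [[0.987, -0.002, -0.159], [0.159, -0.0, 0.987], [-0.002, -1.0, -0.0]]
force: [0.5, 0.3, 0.1]
opening: 0.997
```

Run:
```python
from h import *
s=ctrl.get_state();print(s['t'],s['position'],s['force'],s['opening'])
a,d,p=grab('scene');save('s1',cv2.resize(a[130:310,240:430],None,fx=3,fy=3,interpolation=2))
```

```text
1.05 [0.56009706 0.0100045  0.26572591] [0.47601515 0.34738088 0.0746736 ] 0.9967560986735494
```

View pics/s1.png

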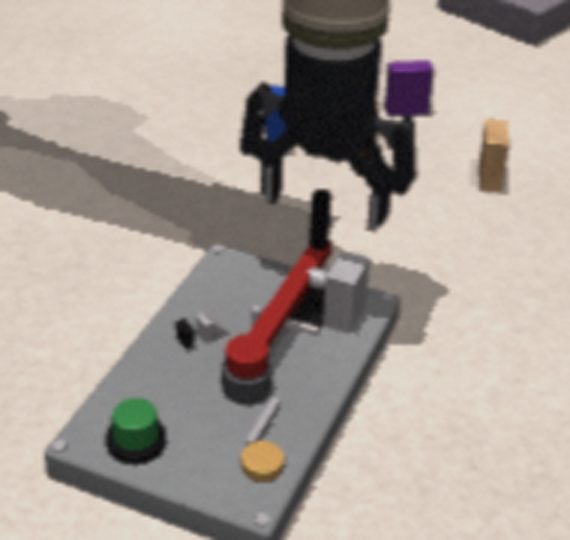

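The jaws straddle the handle at crop (320,215), clear of the anvil. I close them.

>>> servo_tool([
  {"turn": [0,0,0],"slide": [0,0,0],"claw": 1},
  {"turn": [0,0,0],"slide": [0,0,0],"claw": 1},
  {"turn": [0,0,0],"slide": [0,0,0],"claw": 1},
  {"turn": [0,0,0],"slide": [0,0,0],"claw": 1},
  {"turn": [0,0,0],"slide": [0,0,0],"claw": 1},
  {"turn": [0,0,0],"slide": [0,0,0],"claw": 1},
  {"turn": [0,0,0],"slide": [0,0,0],"claw": 1},
], force=30)

```text
t: 1.8
position: [0.5585, 0.0097, 0.2661]
orientation: [[0.987, -0.004, -0.159], [0.159, -0.001, 0.987], [-0.004, -1.0, -0.0]]
force: [-7.5, -0.3, 10.5]
opening: 0.2
```

```bash
cat > arc.py <<'E'
from h import *
# arc table: handle positions by joint angle, world mm, yaw 0.1614
import math
P=np.array([583.2,-138.1])
for i in range(0,160,5):
    q=i/100;print(q,np.round([P[0]-150*math.sin(q+.1614),P[1]+150*math.cos(q+.1614)],1))
E
python3 arc.py
cat > st.py <<'E'
from h import *
s=ctrl.get_state();x,y,z=s['position'];fx,fy,fz=s['force']
a=np.arctan2(.5832-x,y+.1381)-.1614
ft=-fx*np.cos(a+.1614)-fy*np.sin(a+.1614)
f=grab('scene');W=cloud(f[1],f[2]);h=cv2.cvtColor(f[0],cv2.COLOR_RGB2HSV);m=(h[...,0]>50)&(h[...,0]<80)&(h[...,1]>110)&(abs(W[...,0]-.55)<.03)&(abs(W[...,1]+.234)<.03)
P=W[m][:,2] if m.any() else np.zeros(1)
print('t %.2f hand angle %.3f r %.1f tang %.2f F'%(s['t'],a,1000*np.hypot(x-.5832,y+.1381),ft),np.round(s['force'],2),'trig n',m.sum(),'top %.4f'%np.percentile(P,85),'open %.3f'%s['opening'])
E
python3 st.py
```

```text
0.0 [559.1  10. ]
0.05 [551.7   8.6]
0.1 [544.4   6.8]
0.15 [537.2   4.7]
0.2 [530.2   2.2]
0.25 [523.2  -0.6]
0.3 [516.4  -3.8]
0.35 [509.8  -7.3]
0.4 [503.3 -11.1]
0.45 [497.1 -15.3]
0.5 [491.1 -19.7]
0.55 [485.3 -24.5]
0.6 [479.7 -29.5]
0.65 [474.4 -34.8]
0.7 [469.4 -40.4]
0.75 [464.6 -46.2]
0.8 [460.2 -52.2]
0.85 [456.1 -58.5]
0.9 [452.2 -65. ]
0.95 [448.8 -71.6]
1.0 [445.6 -78.4]
1.05 [442.8 -85.3]
1.1 [440.3 -92.4]
1.15 [438.2 -99.6]
1.2 [ 436.5 -106.9]
1.25 [ 435.1 -114.3]
1.3 [ 434.1 -121.7]
1.35 [ 433.5 -129.2]
1.4 [ 433.2 -136.7]
1.45 [ 433.3 -144.2]
1.5 [ 433.8 -151.7]
1.55 [ 434.7 -159.1]
t 1.80 hand angle 0.004 r 149.8 tang 7.42 F [-7.46 -0.34 10.49] trig n 213 top 0.0627 open 0.200
```

>>> servo_tool([
  {"turn": [0,0,0.1],"slide": [-14.7,-3.2,0],"claw": 1},
  {"turn": [0,0,0.2],"slide": [-28.9,-7.8,0],"claw": 1},
  {"turn": [0,0,0.3],"slide": [-42.7,-13.8,0],"claw": 1},
  {"turn": [0,0,0.4],"slide": [-55.8,-21.1,0],"claw": 1},
  {"turn": [0,0,0.5],"slide": [-68.0,-29.7,0],"claw": 1},
  {"turn": [0,0,0.5],"slide": [-68.0,-29.7,0],"claw": 1},
  {"turn": [0,0,0.5],"slide": [-68.0,-29.7,0],"claw": 1},
])

```text
t: 2.55
position: [0.4926, -0.0185, 0.2661]
orientation: [[0.789, 0.003, -0.614], [0.614, 0.002, 0.789], [0.003, -1.0, 0.0]]
force: [2.1, 7.3, -0.8]
opening: 0.201
```

```bash
sed -i 's/ft=-fx\*np.cos(a+.1614)-fy/ft=fx*np.cos(a+.1614)+fy/' st.py; python3 st.py
```

```text
t 2.55 hand angle 0.487 r 150.0 tang 6.12 F [ 2.15  7.29 -0.83] trig n 185 top 0.0568 open 0.201
```

The trigger has already sunk 6 mm, so the pin is on the ramp. I go on in small steps.

>>> servo_tool([
  {"turn": [0,0,0.05],"slide": [-5.8,-4.8,0],"claw": 1},
  {"turn": [0,0,0.05],"slide": [-5.8,-4.8,0],"claw": 1},
])

```text
t: 2.8
position: [0.487, -0.0231, 0.2661]
orientation: [[0.756, 0.003, -0.655], [0.655, 0.002, 0.756], [0.004, -1.0, -0.0]]
force: [2.4, 9.2, -0.4]
opening: 0.195
```

```bash
python3 st.py
```

```text
t 2.80 hand angle 0.535 r 150.0 tang 7.79 F [ 2.42  9.25 -0.43] trig n 170 top 0.0536 open 0.195
```

>>> servo_tool([
  {"turn": [0,0,0.03],"slide": [-3.4,-3.0,0],"claw": 1},
  {"turn": [0,0,0.03],"slide": [-3.4,-3.0,0],"claw": 1},
])

```text
t: 3.05
position: [0.4837, -0.0258, 0.2661]
orientation: [[0.736, 0.003, -0.677], [0.677, 0.002, 0.736], [0.004, -1.0, -0.0]]
force: [2.1, 8.7, 0.4]
opening: 0.198
```

```bash
python3 st.py
```

```text
t 3.05 hand angle 0.564 r 150.0 tang 7.31 F [2.1  8.66 0.42] trig n 162 top 0.0517 open 0.198
```

>>> servo_tool([
  {"turn": [0,0,0.03],"slide": [-3.3,-3.1,0],"claw": 1},
  {"turn": [0,0,0.03],"slide": [-3.3,-3.1,0],"claw": 1},
])

```text
t: 3.3
position: [0.4804, -0.0288, 0.2661]
orientation: [[0.716, 0.003, -0.699], [0.699, 0.003, 0.716], [0.004, -1.0, -0.001]]
force: [2.4, 9.4, 0.3]
opening: 0.203
```

```bash
python3 st.py
```

```text
t 3.30 hand angle 0.593 r 150.1 tang 8.12 F [2.36 9.35 0.26] trig n 160 top 0.0505 open 0.203
```

>>> servo_tool([
  {"turn": [0,0,0.03],"slide": [-3.1,-3.1,0],"claw": 1},
  {"turn": [0,0,0.03],"slide": [-3.1,-3.1,0],"claw": 1},
])

```text
t: 3.55
position: [0.4768, -0.0322, 0.2661]
orientation: [[0.694, 0.002, -0.72], [0.72, 0.002, 0.694], [0.003, -1.0, -0.0]]
force: [0.6, 7.7, 2.0]
opening: 0.201
```

```bash
python3 st.py
```

```text
t 3.55 hand angle 0.626 r 150.1 tang 5.87 F [0.61 7.68 2.03] trig n 157 top 0.0497 open 0.201
```

>>> servo_tool([
  {"turn": [0,0,0.02],"slide": [-2.1,-2.2,0],"claw": 1},
  {"turn": [0,0,0.02],"slide": [-2.1,-2.2,0],"claw": 1},
])

```text
t: 3.8
position: [0.4748, -0.0343, 0.2661]
orientation: [[0.68, 0.002, -0.733], [0.733, 0.002, 0.68], [0.003, -1.0, -0.0]]
force: [0.4, 8.8, 1.9]
opening: 0.199
```

```bash
python3 st.py
```

```text
t 3.80 hand angle 0.646 r 150.1 tang 6.58 F [0.36 8.76 1.91] trig n 155 top 0.0497 open 0.199
```

>>> servo_tool([
  {"turn": [0,0,0.02],"slide": [-2.0,-2.2,0],"claw": 1},
  {"turn": [0,0,0.02],"slide": [-2.0,-2.2,0],"claw": 1},
])

```text
t: 4.05
position: [0.4728, -0.0365, 0.2661]
orientation: [[0.665, 0.002, -0.747], [0.747, 0.002, 0.665], [0.003, -1.0, -0.0]]
force: [0.2, 9.4, 2.1]
opening: 0.201
```

```bash
python3 st.py
```

```text
t 4.05 hand angle 0.666 r 150.1 tang 7.01 F [0.18 9.35 2.12] trig n 154 top 0.0501 open 0.201
```

>>> servo_tool([
  {"turn": [0,0,0.02],"slide": [-2.0,-2.2,0],"claw": 1},
  {"turn": [0,0,0.02],"slide": [-2.0,-2.2,0],"claw": 1},
])

```text
t: 4.3
position: [0.4707, -0.0387, 0.2661]
orientation: [[0.65, 0.002, -0.76], [0.76, 0.002, 0.65], [0.003, -1.0, -0.0]]
force: [-0.4, 8.2, 2.4]
opening: 0.199
```

```bash
python3 st.py
```

```text
t 4.30 hand angle 0.686 r 150.1 tang 5.86 F [-0.42  8.2   2.44] trig n 156 top 0.0500 open 0.199
```

>>> servo_tool([
  {"turn": [0,0,0.025],"slide": [-2.4,-2.9,0],"claw": 1},
  {"turn": [0,0,0.025],"slide": [-2.4,-2.9,0],"claw": 1},
])

```text
t: 4.55
position: [0.468, -0.0419, 0.2661]
orientation: [[0.631, 0.001, -0.776], [0.776, 0.002, 0.631], [0.002, -1.0, -0.0]]
force: [-1.2, 7.4, 3.8]
opening: 0.202
```

```bash
python3 st.py
```

```text
t 4.55 hand angle 0.714 r 150.1 tang 4.93 F [-1.19  7.42  3.79] trig n 159 top 0.0507 open 0.202
```

>>> servo_tool([
  {"turn": [0,0,0.02],"slide": [-1.9,-2.3,0],"claw": 1},
  {"turn": [0,0,0.02],"slide": [-1.9,-2.3,0],"claw": 1},
])

```text
t: 4.8
position: [0.4659, -0.0444, 0.266]
orientation: [[0.615, 0.001, -0.788], [0.788, 0.001, 0.615], [0.001, -1.0, 0.0]]
force: [-2.7, 3.7, 6.9]
opening: 0.202
```

```bash
python3 st.py
```

```text
t 4.80 hand angle 0.735 r 150.1 tang 1.20 F [-2.7   3.69  6.93] trig n 186 top 0.0567 open 0.202
```

The pull has slackened to 1.2 N and the trigger is rising. I hold still and read again.

>>> servo_tool([
  {"turn": [0,0,0],"slide": [0,0,0],"claw": 1},
  {"turn": [0,0,0],"slide": [0,0,0],"claw": 1},
])

```text
t: 5.05
position: [0.4656, -0.0448, 0.266]
orientation: [[0.616, -0.0, -0.788], [0.788, 0.0, 0.616], [0.0, -1.0, 0.0]]
force: [-2.4, 2.7, 5.3]
opening: 0.198
```

```bash
python3 st.py
```

```text
t 5.05 hand angle 0.739 r 150.1 tang 0.63 F [-2.35  2.68  5.33] trig n 205 top 0.0606 open 0.198
```

>>> servo_tool([
  {"turn": [0,0,0.015],"slide": [-1.4,-1.8,0],"claw": 1},
  {"turn": [0,0,0.015],"slide": [-1.4,-1.8,0],"claw": 1},
  {"turn": [0,0,0.015],"slide": [-1.4,-1.8,0],"claw": 1},
])

```text
t: 5.4
position: [0.4647, -0.0459, 0.266]
orientation: [[0.604, 0.001, -0.797], [0.797, 0.001, 0.604], [0.002, -1.0, 0.0]]
force: [-1.5, 7.3, 4.3]
opening: 0.201
```

```bash
python3 st.py
```

```text
t 5.40 hand angle 0.748 r 150.2 tang 4.84 F [-1.51  7.31  4.27] trig n 212 top 0.0629 open 0.201
```

The trigger is fully up again (0.0629), so the sear has caught. I ease back to check that it holds.

>>> servo_tool([
  {"turn": [0,0,-0.01],"slide": [1.0,1.2,0],"claw": 1},
  {"turn": [0,0,-0.03],"slide": [2.9,3.5,0],"claw": 1},
  {"turn": [0,0,-0.03],"slide": [2.9,3.5,0],"claw": 1},
])

```text
t: 5.75
position: [0.4665, -0.0441, 0.266]
orientation: [[0.63, -0.003, -0.777], [0.777, -0.002, 0.63], [-0.003, -1.0, 0.001]]
force: [-6.0, -1.8, 9.2]
opening: 0.2
```

```bash
python3 st.py
```

```text
t 5.75 hand angle 0.732 r 149.8 tang -5.21 F [-6.05 -1.82  9.19] trig n 209 top 0.0628 open 0.200
```

The arm holds at 0.73 rad against 5 N of back pull. I let go and rise.

>>> servo_tool([
  {"turn": [0,0,0.008],"slide": [-0.9,-1.0,0],"claw": 1},
  {"turn": [0,0,0.008],"slide": [-0.9,-1.0,0],"claw": -0.2},
  {"turn": [0,0,0.008],"slide": [-0.9,-1.0,0],"claw": -0.2},
  {"turn": [0,0,0.008],"slide": [-0.9,-1.0,0],"claw": -0.2},
  {"turn": [0,0,0.008],"slide": [-0.9,-1.0,0],"claw": -0.2},
  {"turn": [0,0,0.008],"slide": [-0.9,-1.0,40],"claw": -0.2},
  {"turn": [0,0,0.008],"slide": [-0.9,-1.0,85],"claw": -0.2},
  {"turn": [0,0,0.008],"slide": [-0.9,-1.0,130],"claw": -0.2},
  {"turn": [0,0,0.008],"slide": [-0.9,-1.0,130],"claw": -0.2},
])

```text
t: 6.7
position: [0.4677, -0.0446, 0.4006]
orientation: [[0.624, 0.008, -0.782], [0.782, -0.001, 0.624], [0.005, -1.0, -0.007]]
force: [-0.3, 0.5, -0.1]
opening: 0.602
```

```bash
python3 st.py
python3 - <<'E'
from h import *
print(ctrl.get_state()['orientation'][0],ctrl.get_state()['position'])
for n in('scene','side'):
    a,d,p=grab(n);W=cloud(d,p);h=cv2.cvtColor(a,cv2.COLOR_RGB2HSV)
    m=((h[...,0]<6)|(h[...,0]>174))&(h[...,1]>140)&(abs(W[...,2]-.07)<.006)&(np.hypot(W[...,0]-.5832,W[...,1]+.1381)<.17)&(np.hypot(W[...,0]-.5832,W[...,1]+.1381)>.05)
    P=W[m]-[.5832,-.1381,0];print(n,m.sum(),np.arctan2(-P[:,0],P[:,1]).mean()-.1614)
E
```

```text
t 6.70 hand angle 0.729 r 148.7 tang 0.23 F [-0.25  0.49 -0.11] trig n 215 top 0.0627 open 0.602
[ 0.62378829  0.00577275 -0.78157204] [ 0.46706016 -0.04486342  0.39827893]
scene 171 0.7506300905230349
side 312 0.768852791489888
```

The arm stays cocked, with red-bar angles of about 0.75 and 0.77 in the two views and the trigger up. Now I go over the dark coupon.

>>> servo_tool([
  {"turn": [0,0,0.14],"slide": [-1,37,0],"claw": -1},
  {"turn": [0,0,0.28],"slide": [-2,74,0],"claw": -1},
  {"turn": [0,0,0.42],"slide": [-4,111,0],"claw": -1},
  {"turn": [0,0,0.56],"slide": [-5,148,0],"claw": -1},
  {"turn": [0,0,0.7],"slide": [-6,185,0],"claw": -1},
  {"turn": [0,0,0.84],"slide": [-8,222,0],"claw": -1},
  {"turn": [0,0,0.98],"slide": [-9,260,0],"claw": -1},
  {"turn": [0,0,1.12],"slide": [-10,295,0],"claw": -1},
  {"turn": [0,0,1.256],"slide": [-11,325,0],"claw": -1},
  {"turn": [0,0,1.256],"slide": [-11,325,0],"claw": -1},
])

```text
t: 7.85
position: [0.4547, 0.2841, 0.3941]
orientation: [[-0.558, -0.003, -0.83], [0.83, 0.003, -0.558], [0.004, -1.0, 0.001]]
force: [-0.6, -0.0, -0.3]
opening: 0.998
```

Run:
```python
from h import *
s=ctrl.get_state();print(s['t'],s['position'],s['joint_pos'],s['orientation'])
a,d,p=grab('wrist');save('w1',a);W=cloud(d,p);h=cv2.cvtColor(a,cv2.COLOR_RGB2HSV)
m=(d>0)&(abs(W[...,2]-.06)<.006)&(W[...,0]>.40)&(W[...,0]<.51)&(W[...,1]>.23)&(W[...,1]<.33)
k,l,st,c=cv2.connectedComponentsWithStats(m.astype(np.uint8))
for i in range(1,k):
    if st[i,4]>50: P=W[l==i];print(c[i],st[i,4],P.mean(0),cv2.minAreaRect((P[:,:2]*1000).astype(np.float32)),a[l==i].mean(0))
```

```text
7.85 [0.45468431 0.28407338 0.39412398] [-0.1315098   0.47756083 -0.7441945   2.01061315  0.43576546  0.81645535
  1.03749444] [[-0.5583751  -0.00299687 -0.82958319]
 [ 0.82957996  0.00254804 -0.55838213]
 [ 0.00378721 -0.99999226  0.00106338]]
[313.82547865 185.17157585] 1358 [0.45440094 0.27943356 0.06029473] ((454.8949890136719, 280.0558166503906), (24.178504943847656, 49.19038009643555), 32.35097122192383) [50.20029455 31.85787923 20.78497791]
```

View pics/w1.png

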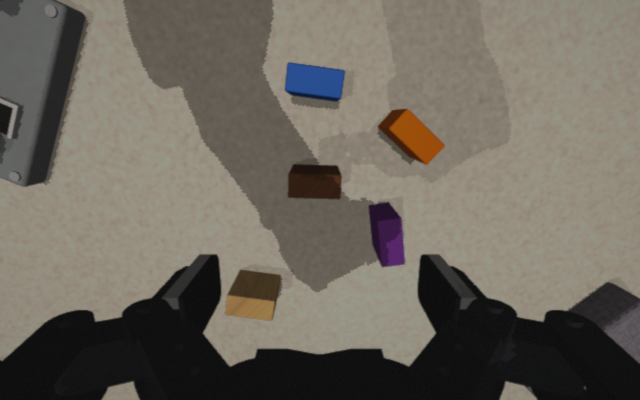

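The wrist view shows the dark brown coupon at (314,182), its long axis lying along the jaw direction, with purple (387,235) and blue (315,82) clear of the fingers. I descend.

>>> servo_tool([
  {"turn": [0,0,-0.018],"slide": [-0.7,0,-20],"claw": -0.64},
  {"turn": [0,0,-0.018],"slide": [-0.7,0,-60],"claw": -0.64},
  {"turn": [0,0,-0.018],"slide": [-0.7,0,-100],"claw": -0.64},
  {"turn": [0,0,-0.018],"slide": [-0.7,0,-130],"claw": -0.64},
  {"turn": [0,0,-0.018],"slide": [-0.7,0,-150],"claw": -0.64},
  {"turn": [0,0,-0.018],"slide": [-0.7,0,-170],"claw": -0.64},
  {"turn": [0,0,-0.018],"slide": [-0.7,0,-190],"claw": -0.64},
  {"turn": [0,0,-0.018],"slide": [-0.7,0,-206],"claw": -0.64},
  {"turn": [0,0,-0.018],"slide": [-0.7,0,-206],"claw": -0.64},
  {"turn": [0,0,-0.018],"slide": [-0.7,0,-206],"claw": -0.64},
])

```text
t: 8.9
position: [0.4547, 0.2794, 0.1892]
orientation: [[-0.535, -0.001, -0.845], [0.845, -0.002, -0.535], [-0.001, -1.0, 0.002]]
force: [-0.3, 0.5, -0.2]
opening: 0.818
```

>>> servo_tool([
  {"turn": [0,0,0],"slide": [0,0,0],"claw": 1},
  {"turn": [0,0,0],"slide": [0,0,0],"claw": 1},
  {"turn": [0,0,0],"slide": [0,0,0],"claw": 1},
  {"turn": [0,0,0],"slide": [0,0,0],"claw": 1},
  {"turn": [0,0,0],"slide": [0,0,0],"claw": 1},
], force=25)

```text
t: 9.4
position: [0.4551, 0.2801, 0.1904]
orientation: [[-0.535, 0.001, -0.845], [0.845, 0.0, -0.535], [-0.0, -1.0, -0.001]]
force: [-1.2, -1.2, 6.6]
opening: 0.584
```

Run:
```python
from h import *
s=ctrl.get_state();print(s['t'],s['position'],s['force'],s['opening'],s['orientation'])
```

```text
9.4 [0.45512785 0.28006238 0.19039941] [-1.22037001 -1.18702749  6.63732823] 0.5843904468626142 [[-5.35250316e-01  1.17589511e-03 -8.44692676e-01]
 [ 8.44693365e-01  1.91743988e-04 -5.35250486e-01]
 [-4.67433686e-04 -9.99999290e-01 -1.09590183e-03]]
```

The grip is on (49.7 mm opening). I lift and carry the coupon over the nest.

>>> servo_tool([
  {"turn": [0,0,0],"slide": [0,0,30],"claw": 1},
  {"turn": [0,0,0],"slide": [0,0,75],"claw": 1},
  {"turn": [0,0,0],"slide": [0,0,120],"claw": 1},
  {"turn": [0,0,-0.06],"slide": [15,-38,130],"claw": 1},
  {"turn": [0,0,-0.12],"slide": [33,-82,130],"claw": 1},
  {"turn": [0,0,-0.18],"slide": [51,-127,130],"claw": 1},
  {"turn": [0,0,-0.24],"slide": [69,-172,130],"claw": 1},
  {"turn": [0,0,-0.3],"slide": [87,-217,130],"claw": 1},
  {"turn": [0,0,-0.36],"slide": [105,-262,130],"claw": 1},
  {"turn": [0,0,-0.403],"slide": [121.2,-302.7,130],"claw": 1},
])

```text
t: 10.4
position: [0.5765, -0.0252, 0.3199]
orientation: [[-0.158, 0.0, -0.987], [0.987, -0.0, -0.158], [-0.0, -1.0, -0.0]]
force: [0.3, 0.5, -0.7]
opening: 0.582
```

>>> servo_tool([
  {"turn": [0,0,0],"slide": [0,0,0],"claw": 1},
  {"turn": [0,0,0],"slide": [0,0,0],"claw": 1},
  {"turn": [0,0,0],"slide": [0,0,0],"claw": 1},
  {"turn": [0,0,0],"slide": [0,0,0],"claw": 1},
])

```text
t: 10.8
position: [0.5757, -0.0209, 0.3198]
orientation: [[-0.164, -0.0, -0.986], [0.986, 0.0, -0.164], [0.0, -1.0, -0.0]]
force: [-0.6, -0.2, -0.2]
opening: 0.579
```

Run:
```python
from h import *
s=ctrl.get_state();print(s['t'],s['position'],s['force'],s['opening'],s['orientation'][:,0],s['joint_pos'])
yaw=.1614;R=np.array([[np.cos(yaw),-np.sin(yaw)],[np.sin(yaw),np.cos(yaw)]])
for n in('scene','side','wrist'):
    a,d,p=grab(n);W=cloud(d,p);L=W.copy();L[...,:2]=(W[...,:2]-[.5832,-.1381])@R;h=cv2.cvtColor(a,cv2.COLOR_RGB2HSV).astype(int)
    if n=='wrist':save('w2',a)
    # coupon brown faces
    m=(h[...,0]<18)&(h[...,1]>90)&(d>0)&(abs(L[...,0]-.012)<.04)&(abs(L[...,1]-.115)<.05)&(L[...,2]>.1)&(L[...,2]<.23)
    if m.sum()>20: P=L[m]*1000;print(n,'coupon',m.sum(),np.percentile(P,3,0).round(1),np.percentile(P,97,0).round(1))
    m=(d>0)&(abs(L[...,2]-.085)<.003)&(L[...,0]>.02)&(L[...,0]<.06)&(abs(L[...,1]-.115)<.03)
    if m.sum()>20: P=L[m]*1000;print(n,'anvil',m.sum(),np.percentile(P,3,0).round(1),np.percentile(P,97,0).round(1))
    m=(d>0)&(abs(L[...,2]-.036)<.0025)&(abs(L[...,0]-.0)<.04)&(abs(L[...,1]-.115)<.045)
    if m.sum()>5: P=L[m]*1000;print(n,'lip',m.sum(),np.percentile(P,3,0).round(1),np.percentile(P,97,0).round(1))
    if n=='side':save('d2',cv2.resize(a[110:300,260:450],None,fx=3,fy=3,interpolation=2))
```

```text
10.8 [ 0.57570112 -0.02093664  0.31984455] [-0.56237367 -0.20910938 -0.22965731] 0.5787738681615286 [-1.64173527e-01  9.86431354e-01  4.87446981e-04] [ 0.32816079  0.58971364 -0.57192525  1.99673791  0.48984282  0.69291118
  1.18337553]
scene coupon 155 [  6.4  90.4 135.4] [ 25.5 134.  203.3]
scene anvil 104 [28.8 96.1 82.7] [ 52.2 133.7  87.1]
scene lip 69 [-6.3 82.8 33.6] [ 33.7 146.9  37.7]
side coupon 362 [ -1.6  91.9 136.2] [ 16.7 138.4 191.2]
side anvil 92 [25.3 96.  82.2] [ 49.1 129.2  86.4]
side lip 96 [-8.5 81.6 33.6] [ 32.6 147.6  37.6]
wrist coupon 15160 [ -0.9  93.4 139.5] [ 21.  139.4 190.8]
wrist lip 980 [-8.3 81.9 33.9] [ 25.8 146.8  38. ]
```

View pics/d2.png

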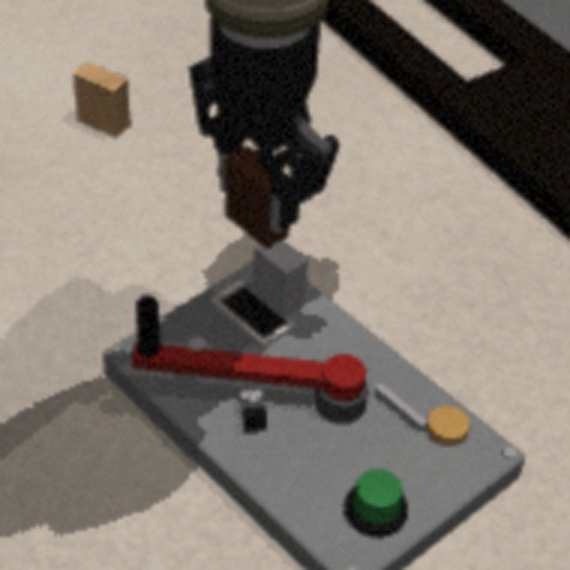

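The side view shows the coupon held upright above the empty nest at crop (250,310), with the arm cocked. The lips put the nest at tester (14,114.5), which agrees. I lower it.

>>> servo_tool([
  {"turn": [0,0,0],"slide": [0,0,-30],"claw": 1},
  {"turn": [0,0,0],"slide": [0,0,-55],"claw": 1},
  {"turn": [0,0,0],"slide": [0,0,-72],"claw": 1},
  {"turn": [0,0,0],"slide": [0,0,-84],"claw": 1},
  {"turn": [0,0,0],"slide": [0,0,-92],"claw": 1},
  {"turn": [0,0,0],"slide": [0,0,-97],"claw": 1},
  {"turn": [0,0,0],"slide": [0,0,-99],"claw": 1},
  {"turn": [0,0,0],"slide": [0,0,-99],"claw": 1},
  {"turn": [0,0,0],"slide": [0,0,-99],"claw": 1},
])

```text
t: 11.85
position: [0.5763, -0.0225, 0.2212]
orientation: [[-0.161, 0.001, -0.987], [0.987, 0.0, -0.161], [-0.0, -1.0, -0.001]]
force: [0.7, -0.4, -0.5]
opening: 0.584
```

```bash
cat > nest.py <<'E'
from h import *
s=ctrl.get_state();print(s['t'],s['position'],s['force'],s['opening'])
yaw=.1614;R=np.array([[np.cos(yaw),-np.sin(yaw)],[np.sin(yaw),np.cos(yaw)]])
for n in('scene','side','wrist'):
    a,d,p=grab(n);W=cloud(d,p);L=W.copy();L[...,:2]=(W[...,:2]-[.5832,-.1381])@R;h=cv2.cvtColor(a,cv2.COLOR_RGB2HSV).astype(int)
    m=(h[...,0]<18)&(h[...,1]>90)&(d>0)&(abs(L[...,0]-.012)<.04)&(abs(L[...,1]-.115)<.05)&(L[...,2]>.032)&(L[...,2]<.13)
    if m.sum()>20: P=L[m]*1000;print(n,'coupon',m.sum(),np.percentile(P,2,0).round(1),np.percentile(P,98,0).round(1))
E
python3 nest.py
```

```text
11.85 [ 0.57627726 -0.02251345  0.22119627] [ 0.66764898 -0.42592383 -0.49042049] 0.5837650624486482
scene coupon 75 [ 3.8 85.6 36.3] [ 29.8 135.5 119.3]
side coupon 317 [-1.8 89.6 34.1] [ 19.7 137.4 105.4]
wrist coupon 15322 [-0.7 91.4 37.2] [ 21.8 138.4  92.2]
```

>>> servo_tool([
  {"turn": [0,0,0],"slide": [0,0,-1],"claw": 1},
  {"turn": [0,0,0],"slide": [0,0,-1.6],"claw": 1},
  {"turn": [0,0,0],"slide": [0,0,-1.6],"claw": 1},
])

```text
t: 12.3
position: [0.5762, -0.0225, 0.2204]
orientation: [[-0.161, 0.001, -0.987], [0.987, -0.001, -0.161], [-0.001, -1.0, -0.001]]
force: [-3.0, -1.2, 14.0]
opening: 0.584
```

The coupon is on the floor (14 N up). I relieve the pressure, open and rise.

>>> servo_tool([
  {"turn": [0,0,0],"slide": [0,0,0.6],"claw": 1},
  {"turn": [0,0,0],"slide": [0,0,0.6],"claw": -0.64},
  {"turn": [0,0,0],"slide": [0,0,0.6],"claw": -0.64},
  {"turn": [0,0,0],"slide": [0,0,0.6],"claw": -0.64},
  {"turn": [0,0,0],"slide": [0,0,0.6],"claw": -0.64},
  {"turn": [0,0,0],"slide": [0,0,15],"claw": -0.64},
  {"turn": [0,0,0],"slide": [0,0,50],"claw": -0.64},
  {"turn": [0,0,0],"slide": [0,0,95],"claw": -0.64},
  {"turn": [0,0,0],"slide": [0,0,95],"claw": -0.64},
])

```text
t: 13.2
position: [0.5774, -0.0219, 0.3199]
orientation: [[-0.162, 0.008, -0.987], [0.987, 0.0, -0.162], [-0.001, -1.0, -0.008]]
force: [-1.0, 0.5, -0.3]
opening: 0.821
```

```bash
python3 nest.py; python3 st.py
python3 - <<'E'
from h import *
print(ctrl.get_state()['orientation'][:,0],ctrl.get_state()['joint_pos'])
a,d,p=grab('side');save('d3',cv2.resize(a[110:300,260:450],None,fx=3,fy=3,interpolation=2))
E
```

```text
13.2 [ 0.57736855 -0.02189164  0.3199497 ] [-0.95309877  0.45819046 -0.26701169] 0.8207235608556489
scene coupon 249 [ 2.7 90.  38.1] [ 25.3 133.   91.9]
side coupon 424 [-1.4 89.3 34.9] [ 21.7 134.9  91. ]
wrist coupon 4106 [-0.5 91.8 36.9] [ 21.9 138.2  91.7]
t 13.35 hand angle -0.098 r 115.6 tang 0.03 F [ 0.09 -0.87 -0.22] trig n 214 top 0.0629 open 0.818
[-1.61240197e-01  9.86915174e-01 -1.97435520e-04] [ 0.32823642  0.59795592 -0.56858529  2.00078583  0.50086679  0.68367672
  1.17351011]
```

View pics/d3.png

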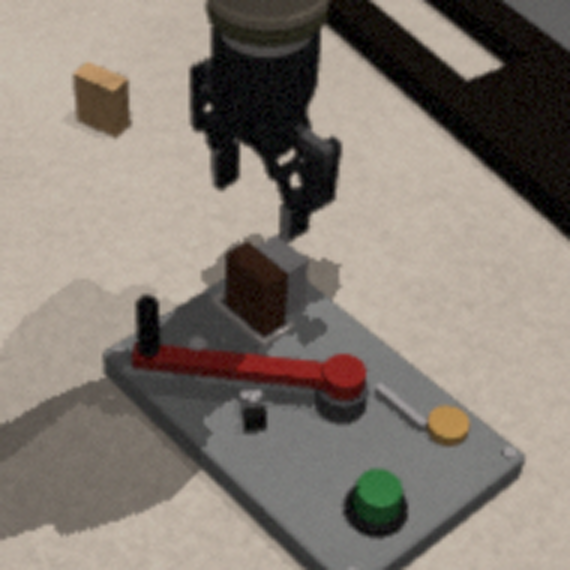

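The coupon stands in the nest at tester (11,115), its top at about 91 mm, and the arm is still cocked. Next I shut the gripper and hover over the trigger.

>>> servo_tool([
  {"turn": [0,0,0],"slide": [0,0,10],"claw": -0.64},
  {"turn": [0,0,0],"slide": [-5,-40,10],"claw": 1},
  {"turn": [0,0,0],"slide": [-11,-85,10],"claw": 1},
  {"turn": [0,0,0],"slide": [-17,-130,10],"claw": 1},
  {"turn": [0,0,0],"slide": [-23,-175,10],"claw": 1},
  {"turn": [0,0,0],"slide": [-28,-211.5,0],"claw": 1},
  {"turn": [0,0,0],"slide": [-28,-211.5,-30],"claw": 1},
  {"turn": [0,0,0],"slide": [-28,-211.5,-60],"claw": 1},
  {"turn": [0,0,0],"slide": [-28,-211.5,-64],"claw": 1},
  {"turn": [0,0,0],"slide": [-28,-211.5,-64],"claw": 1},
], force=40)

```text
t: 14.45
position: [0.5482, -0.2335, 0.2496]
orientation: [[-0.162, -0.002, -0.987], [0.987, 0.001, -0.162], [0.001, -1.0, 0.002]]
force: [0.6, 0.6, -0.1]
opening: 0.002
```

```bash
python3 st.py
python3 - <<'E'
from h import *
print(ctrl.get_state()['position'])
a,d,p=grab('side');save('d4',cv2.resize(a[110:310,260:460],None,fx=3,fy=3,interpolation=2))
E
```

```text
t 14.45 hand angle 2.628 r 101.6 tang -0.32 F [ 0.57  0.63 -0.11] trig n 205 top 0.0628 open 0.002
[ 0.54856169 -0.23344532  0.2505997 ]
```

View pics/d4.png

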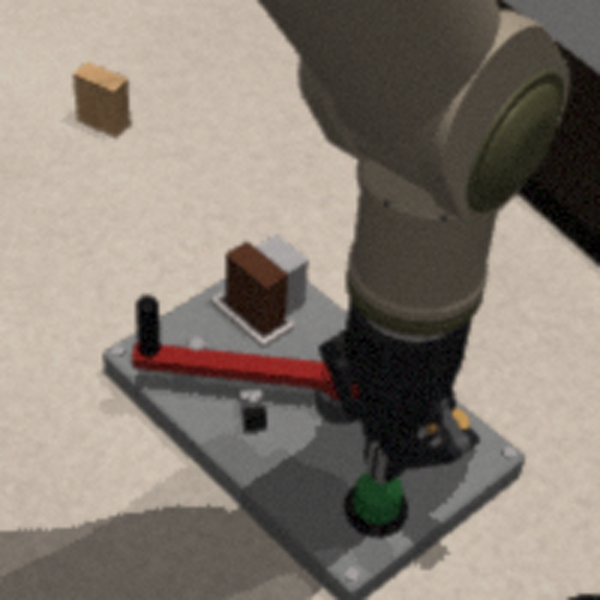

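The shut fingertips are centred over the green button at crop (378,480). I press.

>>> servo_tool([
  {"turn": [0,0,0],"slide": [0,0,-12],"claw": 1},
  {"turn": [0,0,0],"slide": [0,0,-18],"claw": 1},
  {"turn": [0,0,0],"slide": [0,0,-24],"claw": 1},
  {"turn": [0,0,0],"slide": [0,0,-28],"claw": 1},
  {"turn": [0,0,0],"slide": [0,0,-31],"claw": 1},
  {"turn": [0,0,0],"slide": [0,0,-31],"claw": 1},
  {"turn": [0,0,0],"slide": [0,0,-31],"claw": 1},
])

```text
t: 15.25
position: [0.5486, -0.2341, 0.2196]
orientation: [[-0.162, 0.002, -0.987], [0.987, -0.001, -0.162], [-0.001, -1.0, -0.001]]
force: [-0.2, -1.3, 5.8]
opening: 0.002
```

```bash
cat > arm.py <<'E'
from h import *
s=ctrl.get_state();print(s['t'],s['position'],s['force'])
for n in('scene','side'):
    a,d,p=grab(n);W=cloud(d,p);h=cv2.cvtColor(a,cv2.COLOR_RGB2HSV);P=W-[.5832,-.1381,0];r=np.hypot(P[...,0],P[...,1])
    m=((h[...,0]<6)|(h[...,0]>174))&(h[...,1]>140)&(abs(W[...,2]-.07)<.006)&(r<.17)&(r>.05)
    P=P[m];print(n,m.sum(),np.arctan2(-P[:,0],P[:,1]).mean()-.1614)
E
python3 arm.py
```

```text
15.25 [ 0.54860447 -0.2340605   0.21963447] [-0.24833137 -1.31165737  5.84509529]
scene 159 0.16851679803889075
side 267 0.20899162605184912
```

The arm has snapped over to about 0.18 rad. I rise off the trigger and check.

>>> servo_tool([
  {"turn": [0,0,0],"slide": [0,0,15],"claw": 1},
  {"turn": [0,0,0],"slide": [0,0,50],"claw": 1},
  {"turn": [0,0,0],"slide": [0,0,95],"claw": 1},
  {"turn": [0,0,0],"slide": [0,0,140],"claw": 1},
  {"turn": [0,0,0],"slide": [0,0,180],"claw": 1},
  {"turn": [0,0,0],"slide": [0,0,180],"claw": 1},
  {"turn": [0,0,0],"slide": [0,0,180],"claw": 1},
  {"turn": [0,0,0],"slide": [0,0,180],"claw": 1},
])

```text
t: 16.15
position: [0.5474, -0.234, 0.3984]
orientation: [[-0.161, -0.002, -0.987], [0.987, 0.0, -0.161], [0.0, -1.0, 0.002]]
force: [-0.4, 0.1, -1.1]
opening: 0.001
```

```bash
python3 arm.py; python3 st.py; python3 nest.py
python3 - <<'E'
from h import *
a,d,p=grab('side');save('d5',cv2.resize(a[110:310,260:460],None,fx=3,fy=3,interpolation=2))
E
```

```text
16.15 [ 0.54743294 -0.23403936  0.39841136] [-0.42824513  0.13417406 -1.12621571]
scene 162 0.17033427737107926
side 266 0.20750516481199233
t 16.25 hand angle 2.626 r 102.2 tang -0.07 F [-0.43 -1.37 -0.15] trig n 216 top 0.0627 open -0.003
16.3 [ 0.54781778 -0.23393389  0.39785441] [0.69689705 0.70369996 0.00995598] 0.0005043938822563647
scene coupon 368 [-25.4  69.5  39. ] [ 25.2 140.4  92.3]
side coupon 508 [-27.3  68.3  44.4] [ 23.3 137.3  90.8]
wrist coupon 4031 [-27.   68.5  41.5] [ 23.4 137.5  91.6]
```

View pics/d5.png

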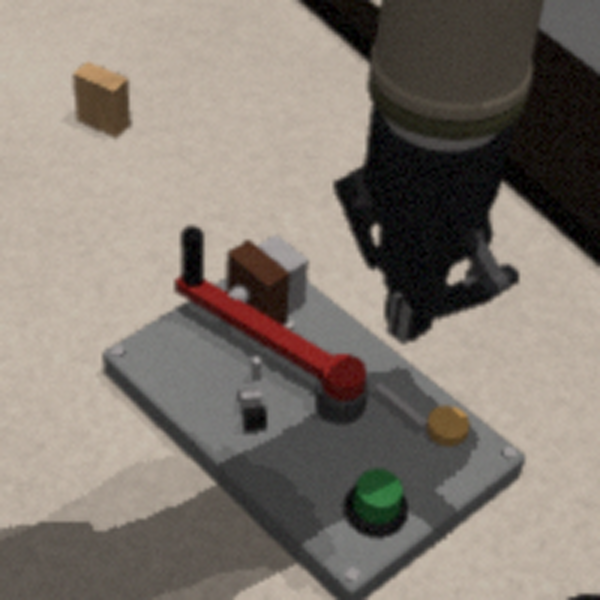

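The final view shows the nose pressing the upright dark coupon onto the anvil. The trigger is up, the pale coupon stands, and the hand is clear. I hand the job in.

```bash
python3 -c "
from workcell import ctrl
print(ctrl.sign_off())"
```

```text
the job is handed in; nothing more can be done
None
```

The job is done and handed in at about 16 s of robot time; the sign-off gives no verdict.

- **Cocking:** I swung the arm back by its handle in small steps. It caught at about 0.73–0.75 rad: the trigger sank 13 mm, came fully up again, and the arm held against 5 N of back pull. The hand went only slightly past the catch, and the highest pull read at the handle was about 8 N.
- **Coupon:** The dark coupon was set down in the nest and released. It measured about 3 mm from the nest centre and stood upright, with the arm still cocked.
- **Trigger:** I pressed the green button once and the arm snapped over onto the coupon.

**Last checks:** The arm rests at 0.17 rad in the scene view and 0.21 rad in the side view. The two views differ by about 0.04 rad, which I put down to the camera calibration, and both lie within the 0.12–0.26 limits. The coupon is upright and pressed on the anvil, its top at about 91 mm as expected. The trigger is up, the pale coupon stands, and the hand is clear. I did not re-measure the dispenser and jar at the end, but the hand never went near them. My last coupon measurement also caught the red arm in its colour mask, so for the coupon's final position I relied on the picture.

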